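# Spin the plating turntable and brake it on its mark

## Robot

A 6-joint arm with a two-finger parallel gripper is mounted at the origin on a cart in front of the work surface, level with it; the furniture and walls round the work are solid. World frame = base frame: x ahead of the robot, y to its left, z up, the work surface at z = 0. Lengths are in m, angles in degrees, forces in N, time in s.
With the tool pointing down it reaches from about 0.225 to 0.725 m from the base axis. Payload 3.1 kg.
Tool frame: the origin (TCP) lies between the finger pads; the fingertips stand 14 mm ahead of it and the grasp point (between the pads) lies 5 mm behind it; z points along the fingers, y is the direction in which the jaws open and shut (so a half turn about z gives the same grasp; the last joint's range is limited). The gripper opens to 85 mm and grips with 20 to 120 N. Pads are 22 mm wide; open, the fingers measure 114 mm over their backs; the gripper's body (76 mm by 85 mm) begins 54 mm behind the grasp point. The pads swing forward as they close: fully open they stand 13 mm farther back than shut.
Start: joints at [-72.64, 2.75, 5.684, 92.934, 0, 82.678], TCP at [0.219, -0.477, 0.245] pointing down, gripper open.
Joint ranges: [-166.93, 166.93], [-56.73, 111.36], [-69.38, 81.34], [-121.58, 131.49], [-85.45, 84.26], [-180, 180]. Speed limits (degrees/s): [159.86, 159.86, 180, 180, 180, 180].

## Interface

Orientations are given as [roll, pitch, yaw] about the fixed x, y, z axes, in that order (R = Rz(yaw) Ry(pitch) Rx(roll)).
In Python, from plant import ctrl, eyes gives the robot as it stands. Calls block until the motion is done:
- ctrl.reach(position, orientation): joint-space move of the TCP to a pose.
- ctrl.move_linear(position, frame=None, velocity=0.15, force_limit=None): straight line of the TCP; frame=None keeps the orientation; velocity is the mean speed in m/s. With force_limit (N) it stops when the force on the tool has changed by that much, and returns True; else False.
- ctrl.set_joints(angles): joint-space move.
- ctrl.gripper_to(opening, strength=None): finger opening in m; strength is the grip in N (None keeps the last); returns when the fingers have stopped.
- ctrl.dwell(seconds).
- ctrl.solve_ik(position, orientation): joint angles nearest the present ones, or None.
- ctrl.get_state(): the state.
- eyes.capture(name): name is "side" or "top"; returns the picture (420x560x3 uint8, blue, green, red); there is no depth.
- eyes.camera_params(name): a dict with "camera_matrix" (3x3 intrinsics, pixels), "R" (3x3) and "t" (3): a world point X has camera coordinates R X + t. Camera axes: x right, y down, z forward; pixel columns grow to the right and rows downward; lengths in m; the calibration is good to about 2 mm. A picture is of the moment at which its call begins. camera_params takes no time and is no camera call.
A pose or a line that the arm cannot do raises ctrl.PlanningError and nothing moves.
- ctrl.finish_job(): hands the job in, once; it reports no verdict.
The state is a dict: "clock": time; "qpos": joint angles; "qd": joint speeds; "tau": joint torques, N m; "ee_pos": TCP position; "eef_rot": TCP orientation; "ft_force": force on the tool from outside, world axes, zero at the start; "ft_torque": the same for the moment, N m; "finger_gap": finger opening in m.
Only numpy, scipy, OpenCV 4.12 (cv2) and the standard library are available. Lean on these libraries where they do the work, as an engineer would, in place of code of your own. Each camera call takes 0.05 s, during which the arm holds its last target.

## Task

Flick the black rim of the plating turntable with a fingertip, either way round, so that the platter spins freely, untouched, for at least three seconds without getting slower than a turn in twelve seconds. Then brake the rim with a light fingertip touch so that the platter stands still with the yellow pointer pointing at its red band, and take the hand away. Touch only the platter: do not touch, grip or lift the dish that rides on it, nor the cup, bottle, note block and timer that stand around.

Things in the scene. Friction and masses are not known exactly. Their poses are not given: they have to be found in the camera images.
- turntable: fixed white foot of the plating turntable, 156 mm across; origin on the worktop under the platter's axis, z up; its -x axis points to the yellow pointer. It stands anywhere in the working area, the pointer more or less towards the robot (up to 0.9 rad either way)
- platter: black rubber-topped disc with an aluminium middle, 170 mm across, 0.7 kg, on the axis of the foot; origin at the centre of its underside. Its flat top lies 48 mm above the worktop; the rim is free for the finger from 42 to 83 mm from the axis. Sprung downwards: it begins to sink under 2 to 5 N, then gives 1 mm per 1.5 N, with a stop at 6 mm
- platter_turn (a joint): rotation of the platter, rad, anticlockwise positive seen from above, no stops (counts on past a full turn); 0 and every whole turn (6.283) = middle of the red band at the pointer. Runs almost freely: its speed falls by about two thirds in 9 s. A finger pressing lightly on the rubber rim drags the platter along with it, or stops it almost at once
- mark (a point): middle of the red band, at the platter's top outer edge, 85 mm from the axis, turning with the platter; the band spans about 11 degrees (16 mm at the edge) to either side of it
- pointer (a point): tip of the fixed yellow pointer, just outside the platter's edge, 88 mm from the axis, level with the rim's top (48 mm above the worktop)
- dish: shut petri dish with pink filling, 57 mm across and 14 mm high, lying loose at the centre of the platter between four low steel pins (9 mm high, outer faces 37 mm from the axis); origin at the centre of its underside, which is 48 mm above the worktop. Not to be touched or lifted
- microscope: beige microscope, fixed obstacle 434 mm high that never moves, left of and behind the work; origin on the worktop at its middle; it takes up 120 mm to either side in x and 91 mm in y. The arm may start beyond it: come round on the robot's side
- specimen_cup: specimen cup with orange lid, 64 mm across, 63 mm high, origin at the centre of its underside; bystander
- brown_bottle: small brown dropper bottle with black cap, 30 mm across, 68 mm high, origin at the centre of its underside; bystander
- note_block: yellow block of sticky notes, 67x68x21 mm, origin at the centre of its underside; bystander
- timer: small white bench timer with green button, 38x64x61 mm, origin at the centre of its underside; bystander
Mind the look-alikes: they are no part of the job. Leave any purple look-alike of the turntable alone.

How it is judged (in metres and radians):
On the way, in this order (a step that is already met when the one before it is completed fails the run):
1. the platter runs freely, faster than 0.5 rad/s and untouched by the robot, for 3 s ((velocity of joint platter_turn above 0.5 rad/s or velocity of joint platter_turn below -0.5 rad/s) and contact force between each of the arm, the fingers and platter below 0.05 N), for 2.95 s.
2. a fingertip on the platter has brought it to a stop with the red band at the pointer (contact force between the fingers and platter above 0.3 N and velocity of joint platter_turn between -0.1 and 0.1 rad/s and horizontal distance between mark and pointer below 0.018 m), for 0.1 s.
At the end, for the whole second after the job is handed in: the platter stands still (under 0.05 rad/s) with the middle of the red band within 18 mm of the pointer's tip, the dish still between its pins (within 12 mm of the axis), the bystanders within 20 mm of where they stood (horizontal distance between mark and pointer below 0.018 m and velocity of joint platter_turn between -0.05 and 0.05 rad/s and horizontal distance between dish and turntable below 0.012 m and distance of each of specimen_cup, brown_bottle, note_block, timer from where it was at the start of the episode below 0.02 m); the robot touches nothing.
It fails at once if the dish is lifted off the platter (height (world z) of dish above 0.056 m).
It fails at once if the robot touches the dish (contact force between any of the fingers, the arm and dish above 0.5 N).
It fails at once if the platter is pressed hard (over 40 N) (contact force between the fingers and platter above 40 N).
It fails at once if the fingers touch a bystander (contact force between the fingers and specimen_cup above 1 N or contact force between the fingers and brown_bottle above 1 N or contact force between the fingers and note_block above 1 N or contact force between the fingers and timer above 1 N).
It fails at once if a bystander is pushed away or lifted (distance of any of specimen_cup, brown_bottle, note_block, timer from where it was at the start of the episode above 0.02 m).
It also fails if it takes over 67 s, if anything falls off the work surface, if the arm or the gripper's body presses on something with over 40 N, if the wrist force passes 120 N, or if a joint passes its speed limit or range.

## Working session

There is one attempt and no reset: what is moved stays moved. The work goes in short steps, each a Python script; the robot and the scene stay as the last script left them, time stands still between calls to the robot, and variables do not carry over. Pictures are saved under pics/ and viewed, and the job is handed in when it is done.

```bash
ls; mkdir -p pics; python3 - <<'E'
from plant import ctrl, eyes
import cv2
for n in("top","side"):
    p=eyes.camera_params(n);print(n,p)
    cv2.imwrite(f"pics/{n}0.png",eyes.capture(n))
s=ctrl.get_state();print(s)
E
```

```text
pics
top {'camera_matrix': array([[390.56574945,   0.        , 281.0765262 ],
       [  0.        , 390.56574945, 215.76894626],
       [  0.        ,   0.        ,   1.        ]]), 'R': array([[ 0.00276917, -0.99998989,  0.0035438 ],
       [-0.98718418, -0.00329913, -0.15955094],
       [ 0.15956102, -0.00305656, -0.98718334]]), 't': array([-0.19070807,  0.57259382,  1.1188054 ])}
side {'camera_matrix': array([[385.35653142,   0.        , 278.12079607],
       [  0.        , 385.35653142, 210.03918427],
       [  0.        ,   0.        ,   1.        ]]), 'R': array([[-0.99917899, -0.03799173, -0.01407037],
       [-0.00890759,  0.54481393, -0.83850965],
       [ 0.03952217, -0.83769589, -0.54470505]]), 't': array([0.54683158, 0.15785248, 1.04133113])}
{'clock': 0.1, 'qpos': array([-7.26398510e+01,  2.78955925e+00,  5.59917971e+00,  9.29328581e+01,
        1.17502747e-03,  8.26794295e+01]), 'qd': array([ 0.06071565, -0.08006269,  0.28863999,  0.12654687,  0.11176388,
       -0.02157559]), 'tau': array([ 3.96730451e-03, -3.39850116e+01,  3.20936394e+01,  1.57849118e-02,
       -1.55443336e-04,  2.88855617e-06]), 'ee_pos': array([ 0.21907129, -0.47653133,  0.24421357]), 'eef_rot': array([-1.79877917e+02, -1.68684680e-02,  2.46807003e+01]), 'ft_force': array([0.77115673, 0.24293261, 0.85432197]), 'ft_torque': array([-0.02642352,  0.0327631 , -0.00333413]), 'finger_gap': 0.08513089587619078}
```

View pics/top0.png

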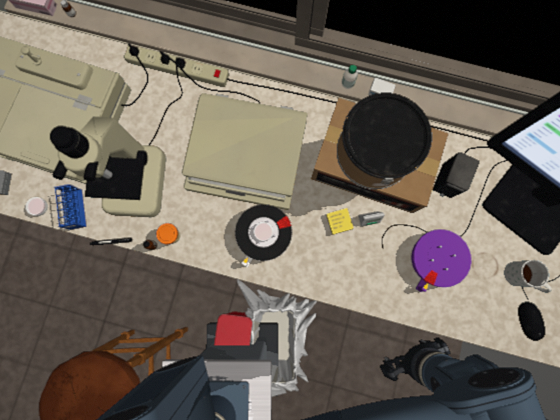

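View pics/side0.png

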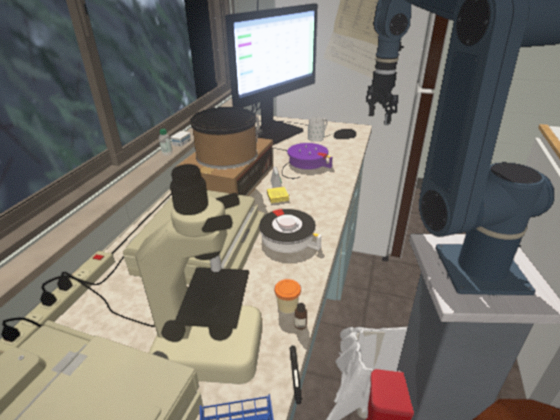

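The top view shows the black platter with a pink dish at about (264,232), its red band at (284,223) and the yellow pointer at (245,262). The purple turntable at (441,258) is the look-alike, since the one described has a black rim and a white foot. I'll confirm with a crop and measure.

```bash
cat > h.py <<'E'
import numpy as np, cv2
from plant import ctrl, eyes
P={n:eyes.camera_params(n) for n in("top","side")}
def back(uv,z,n="top"):
    p=P[n];uv=np.atleast_2d(np.float64(uv))
    d=np.c_[uv,np.ones(len(uv))]@np.linalg.inv(p["camera_matrix"]).T@p["R"]
    c=-p["R"].T@p["t"]
    return c+d*((z-c[2])/d[:,2])[:,None]
def proj(X,n="top"):
    p=P[n];x=(np.atleast_2d(X)@p["R"].T+p["t"])@p["camera_matrix"].T
    return x[:,:2]/x[:,2:]
E
python3 - <<'E'
from h import *
im=cv2.imread("pics/top0.png")
c=im[180:290,120:400]
cv2.imwrite("pics/crop0.png",cv2.resize(c,None,fx=2.8,fy=2.8,interpolation=cv2.INTER_CUBIC))
im=cv2.imread("pics/side0.png")
cv2.imwrite("pics/crop0s.png",cv2.resize(im[170:340,220:360],None,fx=3.4,fy=3.4,interpolation=cv2.INTER_CUBIC))
print(back([264,232],.048),back([245,262],.048),back([284,223],.048))
E
```

```text
[[ 0.52409045 -0.13856806  0.048     ]] [[ 0.43571305 -0.08391971  0.048     ]] [[ 0.55117531 -0.19769632  0.048     ]]
```

View pics/crop0.png

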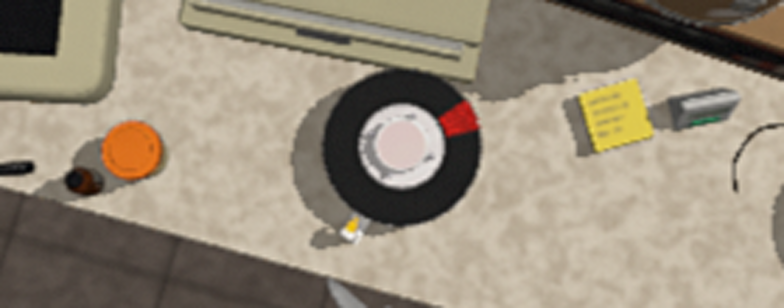

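View pics/crop0s.png

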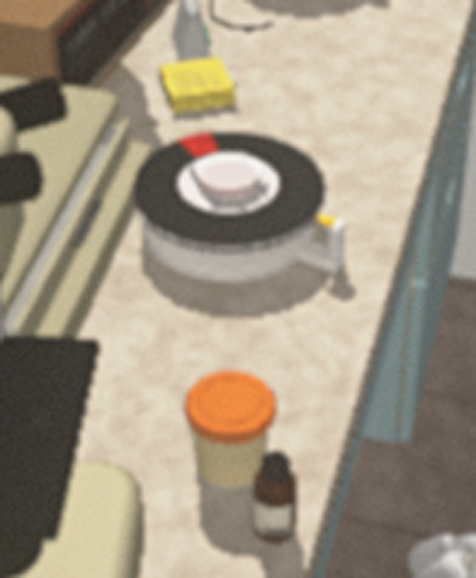

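Confirmed: the black platter with white foot is the target. Next I'll fit the platter circle, pointer and mark, and cross-check with the side camera.

```bash
cat >> h.py <<'E'
def redpx(im,box):
    x0,y0,x1,y1=box
    h=cv2.cvtColor(im[y0:y1,x0:x1],cv2.COLOR_BGR2HSV).astype(int)
    m=((h[...,0]<6)|(h[...,0]>173))&(h[...,1]>170)&(h[...,2]>80)
    v,u=np.nonzero(m);return np.c_[u+x0,v+y0]
E
python3 - <<'E'
from h import *
from scipy.optimize import least_squares
for n,box,bp in(("top",(225,195,305,275),(245,260)),("side",(250,200,330,265),None)):
    im=cv2.imread(f"pics/{n}0.png");x0,y0,x1,y1=box
    c=im[y0:y1,x0:x1];h=cv2.cvtColor(c,cv2.COLOR_BGR2HSV)
    m=((c.max(2)<62)|((h[...,1]>170)&((h[...,0]<6)|(h[...,0]>173)))).astype(np.uint8)
    k,l,st,ce=cv2.connectedComponentsWithStats(m);i=1+st[1:,4].argmax();m=(l==i).astype(np.uint8)
    cs,_=cv2.findContours(m,0,cv2.CHAIN_APPROX_NONE);e=max(cs,key=len)[:,0]+[x0,y0]
    X=back(e,.048,n)[:,:2]
    f=least_squares(lambda p:np.hypot(*(X-p[:2]).T)-p[2],[*X.mean(0),.085],loss='soft_l1',f_scale=.002)
    print(n,f.x,np.abs(f.fun).mean())
    r=redpx(im,box);rm=back(r,.048,n).mean(0)
    print("red",len(r),r.mean(0),rm, np.degrees(np.arctan2(rm[1]-f.x[1],rm[0]-f.x[0])),np.hypot(*(rm[:2]-f.x[:2])))
    H=cv2.cvtColor(im,cv2.COLOR_BGR2HSV).astype(int)
    ym=(abs(H[...,0]-25)<8)&(H[...,1]>140)&(H[...,2]>120);ym[:y0]=0;ym[y1+10:]=0;ym[:,:x0]=0;ym[:,x1+10:]=0
    v,u=np.nonzero(ym);p=back(np.c_[u,v],.048,n)
    print("yel",np.c_[u,v].tolist(),p.mean(0),np.degrees(np.arctan2(*(p.mean(0)[:2]-f.x[:2])[::-1])),np.hypot(*(p.mean(0)[:2]-f.x[:2])))
E
```

```text
top [ 0.52492669 -0.13536886  0.0812907 ] 0.000849478479010295
red 116 [283.42241379 222.5       ] [ 0.55268047 -0.19598005  0.048     ] -65.39701769599658 0.0666632502669164
yel [[246, 258], [247, 258], [245, 259], [246, 259], [244, 260], [245, 260], [246, 260], [247, 260], [244, 261], [245, 261], [246, 261], [245, 262], [246, 262]] [ 0.44130882 -0.08539644  0.048     ] 149.1362603500033 0.09741246866149438
side [ 0.55362828 -0.19503122  0.01160297] 0.0015594306001797335
red 33 [278.18181818 212.12121212] [ 0.553826   -0.19493456  0.048     ] 26.051830538460713 0.00022008205275790958
yel [[271, 200], [272, 200], [273, 200], [274, 200], [275, 200], [278, 200], [280, 200], [273, 201], [314, 234], [315, 234], [316, 234], [314, 235], [315, 235], [316, 235]] [ 0.51531209 -0.18652267  0.048     ] 167.47996434348113 0.03924953301620952
```

```bash
python3 - <<'E'
from h import *
C=np.array([.5255,-.1354])
y=back([[315,234.5]],.048,"side")[0];print("side yel",y,np.degrees(np.arctan2(*(y[:2]-C)[::-1])),np.hypot(*(y[:2]-C)))
a=np.linspace(0,2*np.pi,300)
for n,b in(("top",(205,180,325,290)),("side",(240,190,340,275))):
    im=cv2.resize(cv2.imread(f"pics/{n}0.png"),None,fx=5,fy=5,interpolation=cv2.INTER_CUBIC)
    def d(X,c):
        for q in proj(X,n): cv2.circle(im,tuple(int(v) for v in (q+.5)*5),1,c,-1)
    d(np.c_[C[0]+.085*np.cos(a),C[1]+.085*np.sin(a),0*a+.048],(0,255,0))
    for r in np.linspace(.088,.1,9):
        t=np.radians(149.1);d([[C[0]+r*np.cos(t),C[1]+r*np.sin(t),.048]],(255,0,255))
    x0,y0,x1,y1=[5*v for v in b];cv2.imwrite(f"pics/ov_{n}.png",im[y0:y1,x0:x1])
E
```

```text
side yel [ 0.44429372 -0.08042331  0.048     ] 145.90198186720684 0.09806577790696717
```

View pics/ov_top.png

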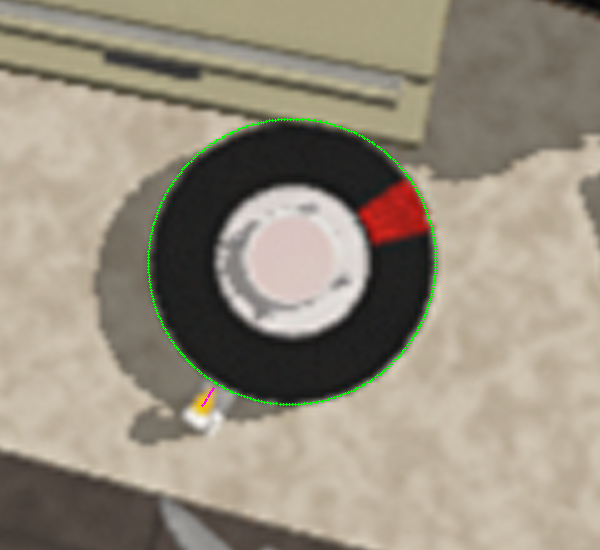

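View pics/ov_side.png

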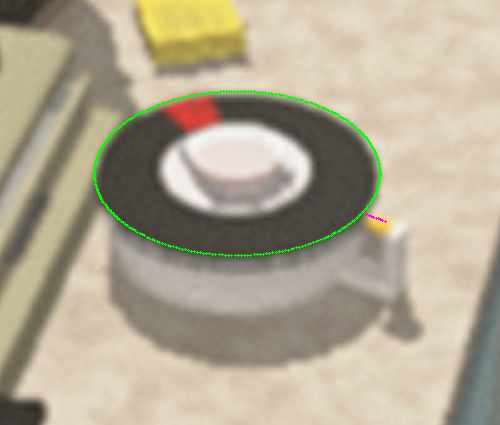

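The overlay matches in both cameras: centre (0.5255, -0.1354), pointer direction about 148°, and the red band at about -65°. Next: shut the gripper, go above the robot-side/right rim, and probe the surface.

```bash
cat >> h.py <<'E'
C=np.array([.5255,-.1354]);PA=148.
TH=np.radians(-120.);er=np.array([np.cos(TH),np.sin(TH)]);et=np.array([np.sin(TH),-np.cos(TH)]) # clockwise tangent
ORI=[180,0,60]
def pt(r,s,z): return [*(C+r*er+s*et),z]
def ang():
    im=eyes.capture("top");r=redpx(im,(225,190,305,280))
    if len(r)<15: return None,len(r)
    m=back(r,.048).mean(0)[:2]-C
    return np.degrees(np.arctan2(m[1],m[0])),len(r)
E
python3 - <<'E'
from h import *
ctrl.gripper_to(0.0,20)
ctrl.reach(pt(.063,-.04,.15),ORI)
s=ctrl.get_state();print(s["clock"],s["ee_pos"],s["eef_rot"],s["qpos"],s["finger_gap"],s["ft_force"])
ctrl.move_linear(pt(.063,-.04,.085),velocity=.1)
s=ctrl.get_state();print(s["clock"],s["ee_pos"],s["ft_force"],ang())
cv2.imwrite("pics/top1.png",cv2.resize(eyes.capture("top")[160:310,170:370],None,fx=4,fy=4));cv2.imwrite("pics/side1.png",cv2.resize(eyes.capture("side")[100:300,200:400],None,fx=3,fy=3))
E
```

```text
2.4167 [ 0.52844288 -0.21104975  0.15046333] [1.79951969e+02 3.18822182e-02 5.99134129e+01] [-2.85049092e+01  9.20289718e+00  1.86554646e+00  8.26155167e+01
 -3.31958066e-02  9.15816509e+01] -0.00011491214520208197 [-0.48703889  0.10346778 -0.52047716]
3.2167 [ 0.52895911 -0.21029399  0.08555107] [ 0.86149852 -0.16227327 -0.3143963 ] (None, 0)
```

View pics/top1.png

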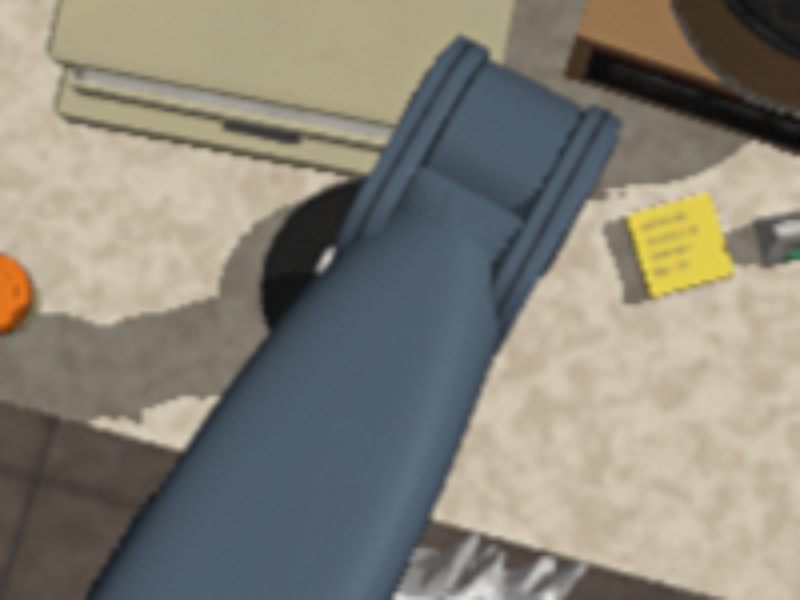

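View pics/side1.png

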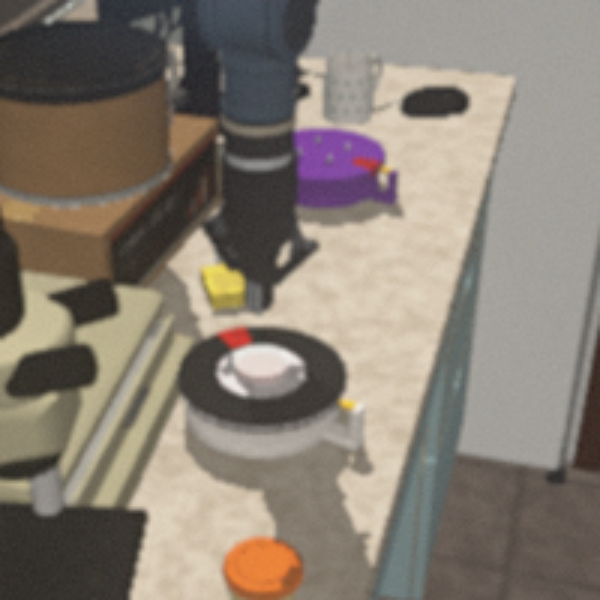

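The arm hides the platter from the top camera but the side camera sees it well, so I'll track with that one. Probing now.

```bash
cat >> h.py <<'E'
def angs():
    im=eyes.capture("side");r=redpx(im,(246,198,330,260))
    if len(r)<10: return None,len(r)
    m=back(r,.048,"side").mean(0)[:2]-C
    return np.degrees(np.arctan2(m[1],m[0])),len(r)
E
python3 - <<'E'
from h import *
print(angs())
ctrl.move_linear(pt(.063,-.025,.07),velocity=.06)
F=[]
for i in range(6):
    ctrl.dwell(.05);F.append(ctrl.get_state()["ft_force"])
print(np.mean(F,0),np.std(F,0))
h=ctrl.move_linear(pt(.063,-.025,.057),velocity=.012,force_limit=2.5)
F=[]
for i in range(6):
    ctrl.dwell(.05);s=ctrl.get_state();F.append(s["ft_force"])
print(h,s["clock"],s["ee_pos"],np.mean(F,0),np.std(F,0),angs())
E
```

```text
(np.float64(-64.30577101515183), 34)
[ 0.32543046 -0.2012116   0.02668077] [0.42066437 0.68977128 0.34226406]
True 5.2667 [ 0.51529413 -0.20247747  0.06060824] [ 0.23326886 -0.29825554  3.7111521 ] [0.25241173 0.50370926 0.74793156] (np.float64(-65.07482811506064), 37)
```

```bash
python3 - <<'E'
from h import *
ctrl.move_linear(pt(.063,-.025,.0595),velocity=.01)
s=ctrl.get_state();print(s["clock"],s["ee_pos"],s["ft_force"])
ctrl.move_linear(pt(.063,.06,.0645),velocity=.055)
s=ctrl.get_state();print(s["clock"],s["ee_pos"],s["ft_force"])
ctrl.move_linear(pt(.063,.06,.085),velocity=.1)
for i in range(12):
    t=ctrl.get_state()["clock"];print(round(t,3),angs());ctrl.dwell(.08)
s=ctrl.get_state();print(s["clock"],s["ee_pos"],s["ft_force"])
cv2.imwrite("pics/side2.png",cv2.resize(eyes.capture("side")[150:300,200:400],None,fx=4,fy=4))
E
```

```text
5.5667 [ 0.51579205 -0.20259122  0.05971533] [-0.81177338 -1.1676725   5.25906169]
7.2667 [ 0.44228422 -0.16015528  0.06455928] [-0.69792558 -0.04342336 -0.48179272]
7.625 (np.float64(156.15258137494925), 16)
7.758 (np.float64(144.9311682177989), 18)
7.892 (np.float64(133.4670008097514), 25)
8.025 (np.float64(125.99511796896398), 42)
8.158 (np.float64(119.09967119365578), 51)
8.292 (np.float64(110.3793692634688), 54)
8.425 (np.float64(102.6336347630436), 52)
8.558 (np.float64(93.82051245515605), 53)
8.692 (np.float64(84.68449172221584), 54)
8.825 (np.float64(77.38673316504787), 58)
8.958 (np.float64(69.65720497132456), 54)
9.092 (np.float64(61.928512940998615), 57)
9.225 [ 0.44202358 -0.15994204  0.08498467] [-0.76796398  0.2068883   0.00691411]
```

View pics/side2.png

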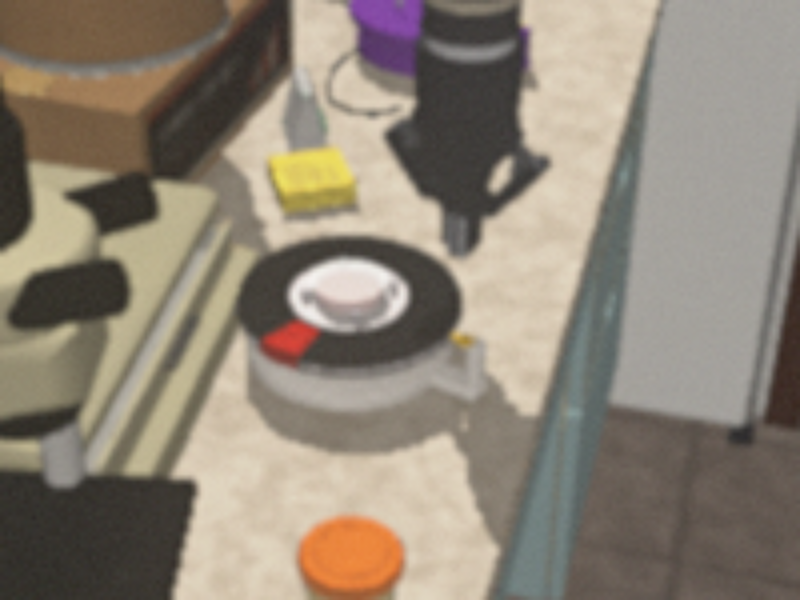

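It's running at about 1.03 rad/s, clockwise and untouched. I'll hover above the rim and track it to predict the pointer pass.

```bash
python3 - <<'E'
from h import *
from scipy.optimize import least_squares
ctrl.move_linear(pt(.063,.0,.085),velocity=.1)
ctrl.move_linear(pt(.063,.0,.068),velocity=.05)
T=[];A=[]
while True:
    t=ctrl.get_state()["clock"]
    if t>14.2: break
    a,n=angs()
    if a is not None and n>25: T.append(t);A.append(a)
    ctrl.dwell(.15)
T=np.array(T);A=np.degrees(np.unwrap(np.radians(A)))
f=least_squares(lambda p:p[0]-p[1]*p[2]*(1-np.exp(-(T-T[0])/p[2]))-A,[A[0],50,8.2],loss='soft_l1')
print(T[0],f.x,np.round(np.c_[T,A,f.fun],2)[::4].tolist())
p=f.x
m=lambda t:p[0]-p[1]*p[2]*(1-np.exp(-(t-T[0])/p[2]))
s=ctrl.get_state();print(s["clock"],s["ee_pos"],s["ft_force"])
for t in np.arange(14,20,.25): print(t,round(m(t),1),round(p[1]*np.exp(-(t-T[0])/p[2]),1))
E
```

```text
10.5167 [-12.45277644  49.692161     5.94046254] [[10.52, -12.3, -0.15], [11.32, -48.82, -0.83], [12.12, -81.83, -0.32]]
14.3167 [ 0.49399309 -0.18995715  0.06799966] [0.82195838 0.0625964  0.1421115 ]
14.0 -143.4 27.6
14.25 -150.2 26.5
14.5 -156.7 25.4
14.75 -162.9 24.4
15.0 -168.9 23.4
15.25 -174.6 22.4
15.5 -180.1 21.5
15.75 -185.3 20.6
16.0 -190.4 19.7
16.25 -195.2 18.9
16.5 -199.8 18.1
16.75 -204.3 17.4
17.0 -208.5 16.7
17.25 -212.6 16.0
17.5 -216.5 15.3
17.75 -220.3 14.7
18.0 -223.9 14.1
18.25 -227.3 13.5
18.5 -230.7 13.0
18.75 -233.8 12.4
19.0 -236.9 11.9
19.25 -239.8 11.4
19.5 -242.6 11.0
19.75 -245.3 10.5
```

```bash
python3 - <<'E'
from h import *
print(ctrl.get_state()["clock"])
a=cv2.resize(eyes.capture("side")[170:270,220:350],None,fx=5.5,fy=5.5,interpolation=cv2.INTER_CUBIC)
cv2.imwrite("pics/side3.png",a)
E
```

```text
14.3167
```

View pics/side3.png

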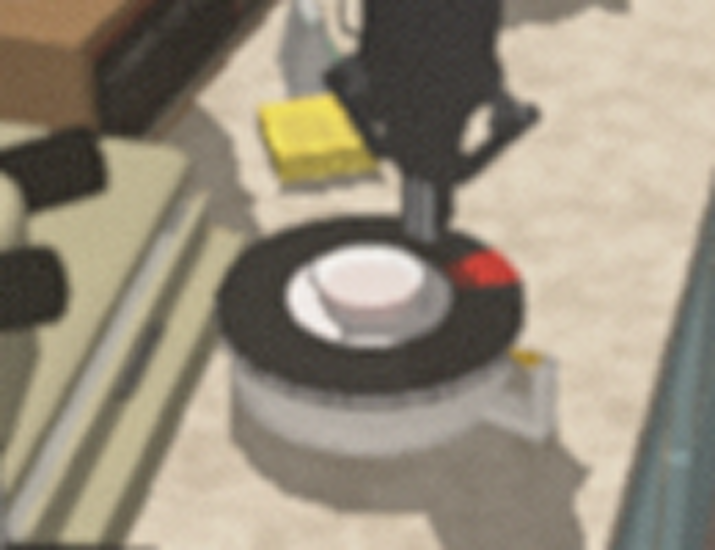

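The red band is now at about pixel (308,219) and partly in shadow. I'll relax the red threshold and track the approach in short steps.

```bash
cat >> h.py <<'E'
def angr():
    im=eyes.capture("side");x0,y0,x1,y1=(250,202,325,250)
    b=im[y0:y1,x0:x1].astype(int)
    m=(b[...,2]>1.9*np.maximum(b[...,0],b[...,1]))&(b[...,2]>45)
    v,u=np.nonzero(m)
    if len(u)<6: return None,len(u)
    X=back(np.c_[u+x0,v+y0],.048,"side")[:,:2]-C
    r=np.hypot(*X.T);X=X[(r<.09)&(r>.04)]
    # mean direction
    d=(X/np.hypot(*X.T)[:,None]).mean(0)
    return np.degrees(np.arctan2(d[1],d[0]))%360-360,len(X)
E
python3 - <<'E'
from h import *
for i in range(6):
    t=ctrl.get_state()["clock"];a=angr();print(round(t,2),a)
    ctrl.dwell(.1)
E
```

```text
14.37 (np.float64(-158.90210191097265), 54)
14.52 (np.float64(-163.0106470016963), 56)
14.67 (np.float64(-166.65754226527548), 50)
14.82 (np.float64(-170.5986232608925), 53)
14.97 (np.float64(-174.14189466532218), 48)
15.12 (np.float64(-178.2266779210891), 49)
```

```bash
python3 - <<'E'
from h import *
a=None
for i in range(40):
    t=ctrl.get_state()["clock"];b,n=angr()
    if b is not None: a=b
    print(round(t,2),b,n)
    if (a is not None and a<=-206) or t>16.35: break
ctrl.move_linear(pt(.063,.0,.0598),velocity=.05)
ctrl.dwell(.4)
s=ctrl.get_state();print(s["clock"],s["ee_pos"],s["ft_force"],angr())
ctrl.dwell(.2);print(angr())
im=eyes.capture("side")
cv2.imwrite("pics/side4.png",cv2.resize(im[170:270,220:350],None,fx=5.5,fy=5.5,interpolation=cv2.INTER_CUBIC))
E
```

```text
15.27 -182.35188859163878 49
15.32 -184.45958643692938 41
15.37 -185.464760190494 46
15.42 -186.52345795425956 42
15.47 -188.0089810904235 38
15.52 -189.37913287423453 41
15.57 -189.39118348677337 42
15.62 -191.71868052428275 38
15.67 -194.0254033513997 39
15.72 -193.51948418639108 40
15.77 -195.15556410190896 41
15.82 -195.77402482936876 39
15.87 -197.73493581712916 38
15.92 -198.021406202831 42
15.97 -199.84893506072098 43
16.02 -200.797705475988 41
16.07 -201.49531013422924 37
16.12 -203.02632615765273 38
16.17 -204.321337654932 46
16.22 -204.9238880751564 41
16.27 -206.4443151067007 46
17.0333 [ 0.49420427 -0.19015979  0.06012308] [-0.4067512  -1.54776668  3.9437115 ] (np.float64(-212.8018954106343), 39)
(np.float64(-213.54339133156844), 37)
```

View pics/side4.png

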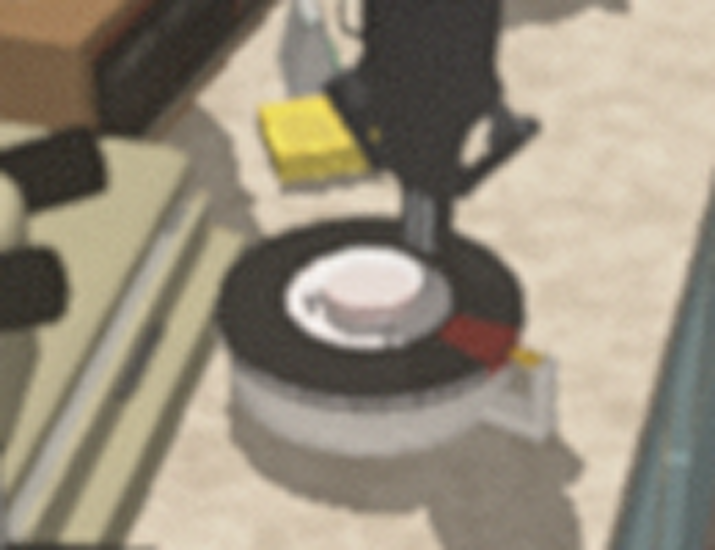

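Braked: the red band stands at about 147°, with its outer edge at pixel (312,233) beside the pointer tip. Next I'll lift straight up, withdraw, and check with both cameras.

```bash
python3 - <<'E'
from h import *
ctrl.dwell(.2)
ctrl.move_linear(pt(.063,.0,.09),velocity=.04)
print(angr())
ctrl.move_linear(pt(.063,.0,.2),velocity=.15)
ctrl.reach([.30,-.35,.25],ORI)
print(ctrl.get_state()["clock"],angr());ctrl.dwell(.5);print(angr(),ang())
im=eyes.capture("top");print(len(redpx(im,(225,190,305,280))))
cv2.imwrite("pics/top5.png",cv2.resize(im[180:290,140:400],None,fx=3,fy=3,interpolation=cv2.INTER_CUBIC))
im=eyes.capture("side");cv2.imwrite("pics/side5.png",cv2.resize(im[170:270,220:350],None,fx=5.5,fy=5.5,interpolation=cv2.INTER_CUBIC))
print(ctrl.get_state()["ft_force"])
E
```

```text
(np.float64(-218.00616014941264), 37)
20.4333 (np.float64(-228.74846491362325), 90)
(np.float64(-230.7273572200772), 91) (np.float64(130.79283889366974), 118)
118
[ 0.10857818 -0.15970057 -0.04011516]
```

View pics/top5.png

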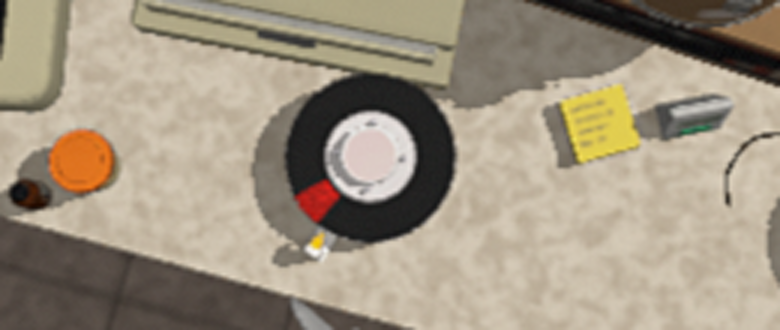

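View pics/side5.png

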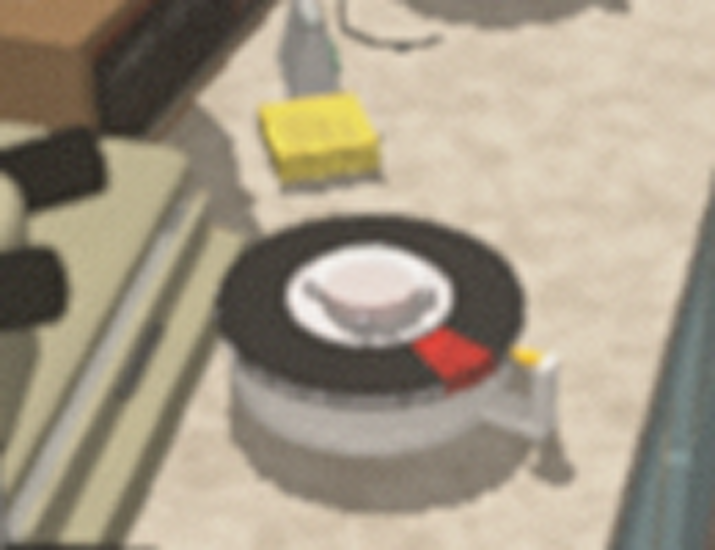

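On release the platter picked up a small residual drift of about 4°/s clockwise, so the band now stands at 129°. The dish and bystanders are in place. I'll touch again, drag the band back slowly, and release much more slowly.

```bash
python3 - <<'E'
from h import *
ctrl.reach(pt(.063,.013,.12),ORI)
ctrl.move_linear(pt(.063,.013,.068),velocity=.08)
t=ctrl.get_state()["clock"];a=angr();print(t,a);ctrl.dwell(.3);b=angr();print(b,ctrl.get_state()["ft_force"])
ctrl.move_linear(pt(.063,.013,.0598),velocity=.02)
ctrl.dwell(.3)
A=np.mean([angr()[0] for i in range(4)]);s=ctrl.get_state();print(s["clock"],A,s["ft_force"],s["ee_pos"])
E
```

```text
23.0667 (np.float64(-235.7793753933356), 60)
(np.float64(-236.71213947357336), 53) [-0.03712821  0.16372     0.06349849]
24.525 -236.96279395950847 [-0.27064751 -1.51444106  4.69773184] [ 0.48282566 -0.1836003   0.05996816]
```

```bash
python3 - <<'E'
from h import *
ctrl.move_linear(pt(.063,-.016,.0598),velocity=.01)
ctrl.dwell(.5)
for k in range(2):
    A=[angr()[0] for i in range(4)];s=ctrl.get_state();print(s["clock"],np.mean(A),s["ft_force"],s["ee_pos"]);ctrl.dwell(.4)
cv2.imwrite("pics/side6.png",cv2.resize(eyes.capture("side")[170:270,220:350],None,fx=5.5,fy=5.5,interpolation=cv2.INTER_CUBIC))
E
```

```text
28.275 -208.93757879794137 [1.03354571 2.31222592 5.97558113] [ 0.50807291 -0.19688693  0.05967141]
28.875 -208.9984628962464 [0.25079072 2.08167644 4.43847066] [ 0.50807786 -0.19689273  0.05966964]
```

View pics/side6.png

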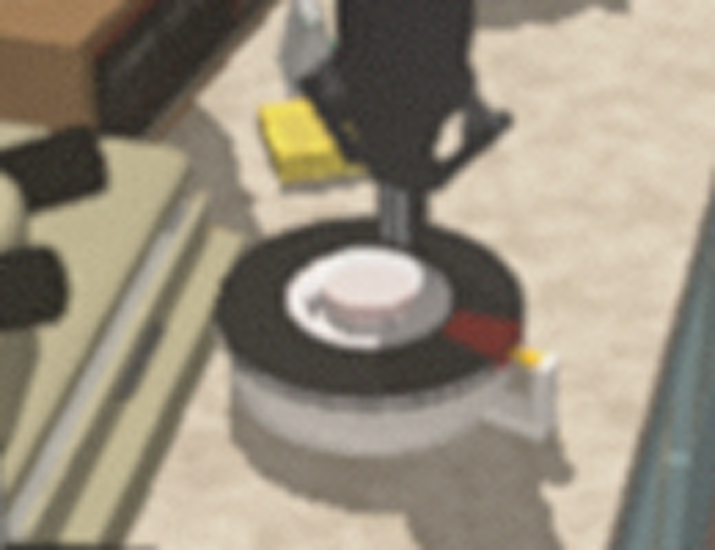

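The band is at 151°, 3° from the pointer. The drift came from stored tangential force at release, and there is some now too. I'll back off a little clockwise to relax it before a very slow lift.

```bash
cat >> h.py <<'E'
def ft(n=10):
    F=[]
    for i in range(n): ctrl.dwell(.03);F.append(ctrl.get_state()["ft_force"])
    F=np.mean(F,0);return np.round([F[:2]@et,F[:2]@er,F[2]],2)
E
python3 - <<'E'
from h import *
print(ft())
for s in (-.0150,-.0140,-.0130):
    ctrl.move_linear(pt(.063,s,.0598),velocity=.01);f=ft()
    print(s,f,np.mean([angr()[0] for i in range(3)]),ctrl.get_state()["clock"])
    if f[0]<.15: break
E
```

```text
[ 0.56 -2.36  5.2 ]
-0.015 [ 0.41 -2.06  4.89] -209.4946171993398 30.3917
-0.014 [ 0.1  -1.27  4.88] -210.69459779059727 31.125
```

Tangential force is now about 0, so I'll lift very slowly.

```bash
python3 - <<'E'
from h import *
for z in (.0605,.0612,.0620,.0635):
    ctrl.move_linear(pt(.063,-.014,z),velocity=.0015)
    print(z,ctrl.get_state()["clock"],ft(6),np.mean([angr()[0] for i in range(3)]))
E
```

```text
0.0605 31.5083 [ 0.87 -2.89  4.43] -210.69698072654003
0.0612 32.2417 [ 0.65 -2.03  3.64] -209.82812273634832
0.062 33.0083 [ 0.43 -0.42  1.93] -209.4197737259026
0.0635 34.0083 [ 0.47  0.3  -0.12] -210.8988998662472
```

```bash
python3 - <<'E'
from h import *
ctrl.move_linear(pt(.063,-.014,.09),velocity=.05)
print(ctrl.get_state()["clock"],np.mean([angr()[0] for i in range(3)]))
ctrl.move_linear(pt(.063,-.014,.2),velocity=.15)
ctrl.reach([.30,-.35,.25],ORI)
for i in range(4):
    print(ctrl.get_state()["clock"],np.mean([angr()[0] for i in range(3)]),ang());ctrl.dwell(.6)
im=eyes.capture("top")
cv2.imwrite("pics/top7.png",cv2.resize(im[180:290,140:400],None,fx=3,fy=3,interpolation=cv2.INTER_CUBIC))
im=eyes.capture("side");cv2.imwrite("pics/side7.png",cv2.resize(im[170:270,220:350],None,fx=5.5,fy=5.5,interpolation=cv2.INTER_CUBIC))
E
```

```text
35.0417 -209.6873031417565
37.1 -210.50646527944392 (np.float64(150.5117957352511), 121)
37.9 -210.50646527944392 (np.float64(150.5193362823296), 121)
38.7 -210.4089209863611 (np.float64(150.5193362823296), 121)
39.5 -210.3670812632306 (np.float64(150.59736996839507), 120)
```

View pics/top7.png

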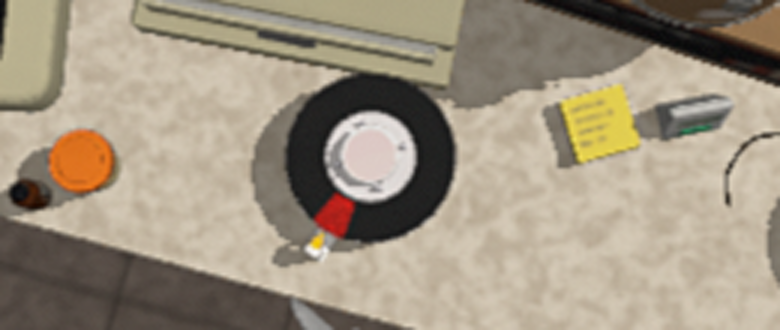

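View pics/side7.png

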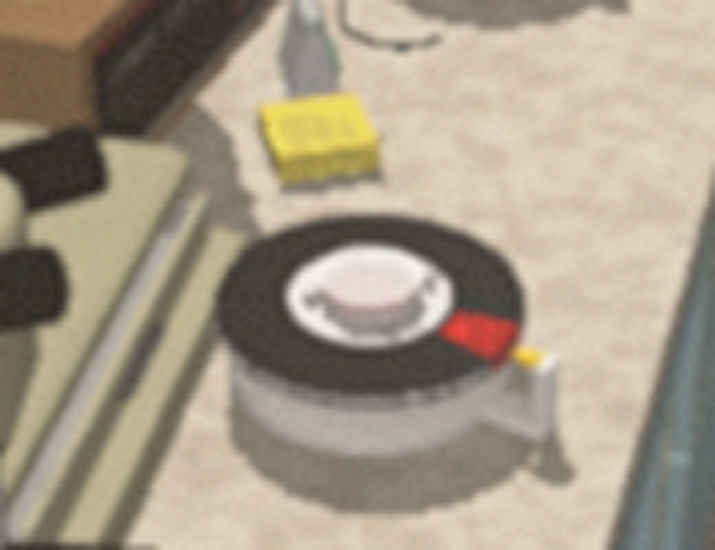

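It stands still at 150.5° in both cameras, about 2–4° (6 mm at most) from the pointer, with the dish centred and the hand clear. Handing in.

```bash
python3 -c "
from plant import ctrl
print(ctrl.finish_job())"
```

```text
the job is handed in; nothing more can be done
None
```

The job is handed in at about 40 s of the 67 s allowed, with the platter standing still and the red band at the pointer; `finish_job` gives no verdict.

- **Spin:** I flicked the black rim clockwise. It reached about 1.03 rad/s and ran untouched for about 9 s. It was still at about 0.43 rad/s just before I braked, and by the fit it was at about 0.87 rad/s, 3.5 s after release, so the 3 s above 0.5 rad/s should be met.
- **First brake:** the band stopped at 147°, against a pointer measured at 146–149°. Lifting the finger then left the platter creeping at about 4°/s, and it drifted off the pointer to about 123°.
- **Correction:** I touched the rim again, dragged the band back slowly, eased off the sideways force and lifted very slowly.
- **Last checks:** both cameras put the band at 150.5°, steady over more than 2 s. That is 1–5° off the pointer, roughly 7 mm at most at the rim, against the 18 mm allowed. The two cameras disagree by 3° on the pointer's own direction.
- **Surroundings:** in the final pictures the dish is centred between its pins and the bystanders look unmoved, judged by eye. The hand is clear of everything.

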